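# Put the gas cup away in the spring-lidded case

### The job

Open the steel consumables case by gently pressing the stud of its catch down until the hook lets go, and let the lid spring up all the way by itself without touching it. Then stand the ceramic gas cup upright in the round socket inside the case, lowering it in gently to the bottom, and leave the other loose parts on the bench where they are.

Things in the scene. Friction and masses are not known exactly. Their poses are not given: they have to be found in the camera images.
- case: Grey sheet-steel case fixed to the bench, 140 (x) by 160 (y) mm, walls 3 mm thick, 44 mm high, shut by a sprung lid whose top is 60 mm above the bench. Origin: centre of its underside, on the bench; its -x axis points out of its front, where the catch is; z up. The lid is hinged along the back (x = +70 mm, 46 mm high); a steel tongue sticks out of its front to x = -88 mm.
- catch_pivot (a point): Pivot of the catch, 98 mm in front of the case's centre, 22 mm high: a steel rocker whose upright hook (59 mm high) holds the lid's tongue down and whose lever runs 65 mm forward, carrying the press stud 50 mm from the pivot. A foot plate lies under it to x = -169 mm. Keep the stud pressed till the tongue has risen past the hook (about 10 mm, 0.07 rad of lid), else it catches again.
- press_point (a point): Nominal centre of the top of the press stud, a round knurled steel head, 30 mm wide, 45 mm over the bench; fixed to the case. The stud is a locked screw: its top really lies up to 7 mm above or below this point, so feel for it. Pressed down, its spring gives about 2 N at first; the hook lets go after about 5 mm at 6 N; a hard stop follows at 7 mm, 7.5 N. Over 20 N harms the catch.
- lid (a joint): Angle of the lid, rad: about 0 when latched, 1.85 fully open (leaning back a little past upright). Once let go it swings up by a damped spring in about 2 to 4 s and stays open. Its front edge moves on an arc of about 140 mm radius about the hinge at the back of the case.
- socket (a point): Centre of the flat bottom of the round socket in the black block inside the case, 12 mm over the bench, 30 mm to the +y side of the case's centre; axes as the case's. It is 26.5 mm wide, 18 mm deep, chamfered. The block's flat top is 30 mm over the bench, with 67 mm from the socket's axis to the case's walls in -x and +x and 47 mm in +y. Small brass collets stand 75 mm away in -y.
- cup_mid (a point): Centre (half-way up) of the ceramic gas cup, a plain white hollow-looking tube of 23 mm greatest diameter and 42 mm height, about 20 g, slightly narrower toward its top, standing upright on its wide end on the bench to the right of the case. z along its axis.
- nut: Big hexagon steel nut, 36 by 41 by 19 mm, lying flat on the bench; loose, not to be disturbed. Origin: centre of its underside.
- elbow: Steel pipe elbow, 45 by 45 by 30 mm, lying on the bench; loose, not to be disturbed. Origin: centre of its underside.

How it is judged:
By the outcome, as a careful person would: the job done as asked, in the order asked, and still so for the second after the job is handed in, with the robot touching nothing.
It also fails if it takes over 64 s, if anything falls off the work surface, if the arm or the gripper's body presses on something with over 40 N, if the wrist force passes 120 N, or if a joint passes its speed limit or range.

### The arm

A 6-joint arm with a two-finger parallel gripper is mounted at the origin on a cart in front of the work surface, level with it; the furniture and walls round the work are solid. World frame = base frame: x ahead of the robot, y to its left, z up, the work surface at z = 0. Lengths are in m, angles in rad, forces in N, time in s.
With the tool pointing down it reaches from about 0.35 to 0.975 m from the base axis. Payload 4.9 kg.
Tool frame: the origin (TCP) lies at the very end of the fingers, on their centre line; the grasp point (between the pads) lies 19 mm behind it; z points along the fingers, y is the line along which they close (so a half turn about z gives the same grasp; the last joint's range is limited). The gripper opens to 85 mm and grips with 20 to 120 N. Pads are 22 mm wide; open, the fingers measure 114 mm over their backs; the gripper's body (76 mm by 85 mm) begins 54 mm behind the grasp point. The pads swing forward as they close: fully open they stand 13 mm farther back than shut.
Start: joints at [-1.285, 0.053, 1.613, -0, 1.476, -0.119], TCP at [0.246, -0.574, 0.231] pointing down, gripper open.
Joint ranges: [-3.01, 3.01], [-1.01, 2.22], [0.06, 2.58], [-1.02, 4.17], [0.09, 2.62], [-3.14, 3.14]. Speed limits (rad/s): [2.57, 2.57, 3.14, 3.14, 3.14, 3.14].

### API

Orientations are given as a unit quaternion [w, x, y, z].
In Python, from plant import state, optics, ticket, nets gives the robot as it stands. The module is installed in compiled form; this text tells all that it offers.
- The arm moves only by the shell command python3 -m inch 'ROWS' [OPENING]. ROWS is JSON, a list of rows, each an object of numbers: "dx", "dy", "dz": the shift along the tool's x, y, z as a fraction of full scale; "rx", "ry", "rz": the turn, a rotation vector about the tool's x, y, z as a fraction of full scale. In form: [{"dx": .., "dy": .., "dz": .., "rx": .., "ry": .., "rz": ..}, ...]. A call has 1 to 5 rows; each row is the pose to reach, as a shift and turn from the pose commanded when the call began, along the tool's axes at that moment; what a row does not reach only later rows make up. Full scale, the value 1, is 0.8 m for a shift and 1.5 rad for a turn. A row lasts 1/10 s, in which the tool goes at most 50 mm and 8.59 degrees, less where a joint would pass 70% of its speed; a pose out of reach is approached as far as the arm can. A call with a number of a shift or a turn outside -1 to 1 is refused whole. A call with a gripper value outside its range is refused whole. OPENING is the opening, from -1 (shut) to 1 (fully open), set as the call begins (- or left out, the last holds). The fingers move at their own pace and stop on an object; the grip force is fixed at half the most. Time passes only in rows, so rows that repeat a pose let the fingers close. It gives the time, the measured TCP pose, the force, the opening and the grip force at its end, in the units of the state.
- state(): the state, without advancing time (a new reading comes with each control period).
- optics.grab_frame(name): name is "scene" or "top" or "wrist"; returns the picture (480x640x3 uint8, red, green, blue); there is no depth.
- optics.camera_info(name): a dict with "fx", "fy", "cx", "cy" (pixels), "R" (3x3) and "t" (3): a world point X has camera coordinates R X + t. Camera axes: x right, y down, z forward; pixel columns grow to the right and rows downward; lengths in m; the calibration is good to about 2 mm. A picture is of the moment at which its call begins: read the wrist's pose just before it. camera_info takes no time and is no camera call; for the wrist camera it gives the pose at the moment of the call.
- ticket.job_done(): hands the job in; it is judged then, once.
Trained networks look in the newest picture that a camera, given by its name, has taken for a name from the list of things; names that differ only in an ending like _2 or _b are one class to them, and where a whole thing is asked for, a point or a joint stands for the part that bears it (a point fixed in the world has none). Each returns a list of dicts, best first, with "confidence" (0 to 1); they miss things now and then, are a little off and sometimes report something else, mostly with a low value. They report only what shows in the picture. A call takes as long as a camera call.
- nets.boxes_of(camera, name): "bbox" ([centre column, centre row, width, height] in pixels, round what is visible of it).
- nets.outline_of(camera, name): "pixels" (480x640 bool, what is visible of it) and "bbox" ([centre column, centre row, width, height] in pixels, round what is visible of it).
The state is a dict: "time": time; "joint_pos": joint angles; "joint_vel": joint speeds; "joint_efforts": joint torques, N m; "tool_pos": TCP position; "tool_rot": TCP orientation; "contact_force": force on the tool from outside, world axes, zero at the start; "ft_torque": the same for the moment, N m; "gripper_width": opening from 0.0 (shut) to 1.0 (fully open); "grasp_force": force on a finger pad.
Only numpy, scipy, OpenCV 4.12 (cv2) and the standard library are available. Lean on these libraries where they do the work, as an engineer would, in place of code of your own. Each camera call takes 0.05 s, during which the arm holds its last target. There are 200 camera calls.

## Working session

There is one attempt and no reset: what is moved stays moved. The work goes in short steps, Python scripts to look and compute and a shell command to move; the robot and the scene stay as the last step left them, time stands still between calls to the robot, and variables do not carry over. Pictures are saved under pics/ and viewed, at most 10 in all, crops included, and the job is handed in when it is done.

```bash
mkdir -p pics
cat > h.py <<'E'
import numpy as np,cv2
from plant import state,optics,ticket,nets
def snap(n,f):
    im=optics.grab_frame(n); cv2.imwrite('pics/'+f,im[:,:,::-1]); return im
def ray(n,u,v,z,ci=None):
    c=ci or optics.camera_info(n); R=np.array(c['R']);t=np.array(c['t'])
    d=R.T@np.array([(u-c['cx'])/c['fx'],(v-c['cy'])/c['fy'],1]); o=-R.T@t
    return o+d*(z-o[2])/d[2]
def proj(n,X,ci=None):
    c=ci or optics.camera_info(n); p=np.array(c['R'])@np.array(X)+np.array(c['t'])
    return np.array([c['fx']*p[0]/p[2]+c['cx'],c['fy']*p[1]/p[2]+c['cy']])
E
python3 - <<'E'
from h import *
for n in ['scene','top']:
    snap(n,n+'0.png'); c=optics.camera_info(n); R=np.array(c['R']); print(n,'campos',(-R.T@c['t']).round(3),R.round(2).tolist(),c['fx'])
    for k in ['case','press_point','lid','cup_mid','catch_pivot','nut','elbow']:
        for r in nets.boxes_of(n,k)[:2]: print(k,round(r['confidence'],2),np.round(r['bbox'],1),ray(n,r['bbox'][0],r['bbox'][1],0.02).round(3))
s=state();print(s['time'],s['tool_pos'],s['tool_rot'],s['contact_force'])
E
```

```text
scene campos [-0.081 -1.102  0.707] [[0.81, -0.59, -0.02], [-0.29, -0.36, -0.88], [0.51, 0.72, -0.47]] 584.1013019781943
case 0.89 [230.4 216.1  43.1  48.9] [0.543 0.181 0.02 ]
press_point 0.79 [231.7 218.8  48.   47.4] [0.538 0.164 0.02 ]
lid 0.79 [244.9 205.2  25.7  25.3] [0.608 0.216 0.02 ]
cup_mid 0.68 [347.7 299.   14.6  17. ] [ 0.546 -0.318  0.02 ]
catch_pivot 0.59 [232.3 217.7  44.4  51.5] [0.542 0.169 0.02 ]
nut 0.71 [386.6 334.7  23.2  17.8] [ 0.53  -0.455  0.02 ]
elbow 0.52 [389.6 256.4  22.   14. ] [ 0.731 -0.242  0.02 ]
top campos [ 0.376 -0.164  1.22 ] [[0.1, -1.0, -0.0], [-0.97, -0.1, -0.2], [0.2, 0.02, -0.98]] 552.0939156664182
case 0.85 [198.2 251.5  92.6 120.2] [0.585 0.111 0.02 ]
press_point 0.64 [197.5 253.1  87.4 115.9] [0.581 0.112 0.02 ]
lid 0.95 [195.1 228.6  88.9  78.4] [0.636 0.125 0.02 ]
cup_mid 0.66 [392.2 289.2   8.2   8.1] [ 0.543 -0.323  0.02 ]
catch_pivot 0.82 [198.8 251.7  92.3 118.6] [0.585 0.11  0.02 ]
nut 0.71 [450.6 300.8  15.3  20. ] [ 0.53 -0.45  0.02]
elbow 0.86 [359.1 200.9  22.6  18.8] [ 0.736 -0.235  0.02 ]
0.8 [ 0.24614508 -0.57448475  0.23132759] [1.88657716e-05 9.79591717e-01 2.00997680e-01 2.73586291e-05] [-1.0474898  -0.71980825  0.47820743]
```

```bash
ls pics
```

```text
scene0.png
top0.png
```

Run:
```python
import cv2
a=cv2.imread('pics/top0.png')[150:350,120:320]; b=cv2.imread('pics/scene0.png')[160:360,180:420]
cv2.imwrite('pics/c0.png',cv2.resize(a,None,fx=3,fy=3,interpolation=2))
```

```text
(no output)
```

View pics/c0.png

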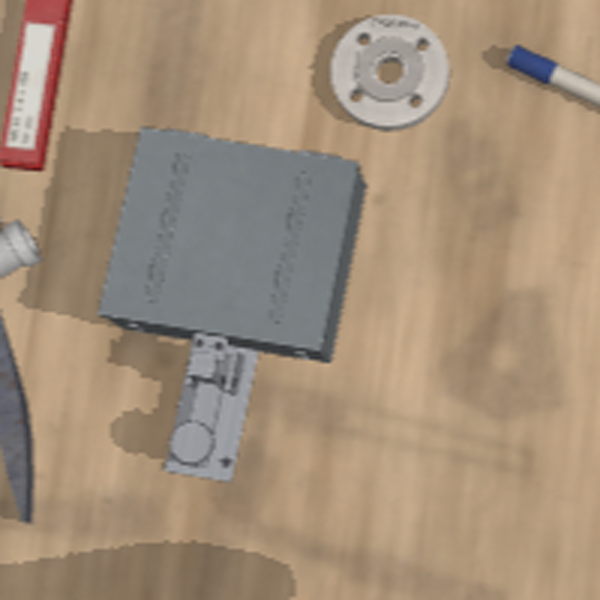

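View pics/scene0.png

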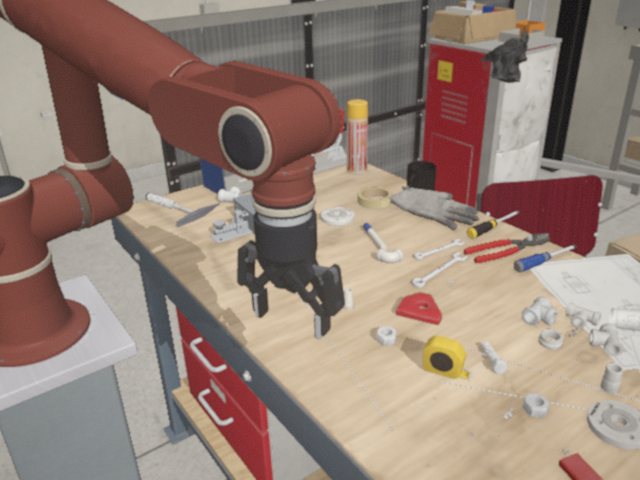

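The crop shows the shut case, with its lid corners at about crop (143,128), (358,160), (326,350), (100,317). The stud disc is at crop (192,442), which is top pixel (184,297). The scene view shows the cup, partly hidden, at about (348,299) by the right finger, with the nut at (387,335) and the elbow at (390,256).

Run:
```python
from h import *
f=lambda x,y,z:ray('top',x/3+120,y/3+150,z)
P=[f(143,128,.06),f(358,160,.06),f(326,350,.06),f(100,317,.06)]
print(np.round(P,3)); c=np.mean(P,0)
bx=(P[0]+P[1]-P[2]-P[3])/2; by=(P[0]+P[3]-P[1]-P[2])/2
print('c',c.round(4),np.linalg.norm(bx),np.linalg.norm(by),np.arctan2(bx[1],bx[0]),np.arctan2(-by[0],by[1]))
S=f(192,442,.045); print('stud',S, np.arctan2(*(c-S)[[1,0]]),np.linalg.norm((c-S)[:2]))
s=state(); from scipy.spatial.transform import Rotation as R
q=s['tool_rot']; M=R.from_quat([q[1],q[2],q[3],q[0]]).as_matrix(); print(M.round(4)); 
d=np.array([S[0],S[1],.10])-s['tool_pos']; print(M.T@d/.8)
for n in ['scene','top']:
  for r in nets.outline_of(n,'cup_mid')[:1]:
    v,u=np.where(r['pixels']); print(n,len(u),u.min(),u.max(),v.min(),v.max(),ray(n,u.mean(),v.mean(),.021))
```

```text
[[0.702 0.187 0.06 ]
 [0.693 0.027 0.06 ]
 [0.552 0.033 0.06 ]
 [0.56  0.196 0.06 ]]
c [0.6264 0.1107 0.06  ] 0.14184405891111412 0.16179121316947692 -0.050988489827690824 -0.05131959672961674
stud [0.47878944 0.12146907 0.045     ] -0.0724915911276748 0.14801086165817548
[[ 9.192e-01  3.938e-01  1.000e-04]
 [ 3.938e-01 -9.192e-01 -0.000e+00]
 [ 0.000e+00  0.000e+00 -1.000e+00]]
[ 0.6098765  -0.68514204  0.16415469]
scene 200 343 352 287 309 [ 0.54793366 -0.31633131  0.021     ]
```

```bash
python3 -m inch '[{"dx":0.61,"dy":-0.685,"dz":0.08,"rz":0.307},{"dx":0.61,"dy":-0.685,"dz":0.08,"rz":0.307},{"dx":0.61,"dy":-0.685,"dz":0.08,"rz":0.307},{"dx":0.61,"dy":-0.685,"dz":0.08,"rz":0.307},{"dx":0.61,"dy":-0.685,"dz":0.08,"rz":0.307}]' -1
```

```text
validation failed for argument at $[0]...
```

```bash
python3 -m inch '[{"dx":0.61,"dy":-0.685,"dz":0.08,"rx":0,"ry":0,"rz":0.307},{"dx":0.61,"dy":-0.685,"dz":0.08,"rx":0,"ry":0,"rz":0.307},{"dx":0.61,"dy":-0.685,"dz":0.08,"rx":0,"ry":0,"rz":0.307},{"dx":0.61,"dy":-0.685,"dz":0.08,"rx":0,"ry":0,"rz":0.307},{"dx":0.61,"dy":-0.685,"dz":0.08,"rx":0,"ry":0,"rz":0.307}]' -1
```

```text
time: 1.4
tool_pos: [0.3254, -0.3365, 0.2095]
tool_rot: [0.0, 1.0, -0.028, 0.0]
contact_force: [0.5, 0.8, -0.5]
gripper_width: 0.15
grasp_force: 0.0
```

```bash
A='x'; python3 -m inch '[{"dx":0.156,"dy":-0.581,"dz":0.04,"rx":0,"ry":0,"rz":0},{"dx":0.156,"dy":-0.581,"dz":0.04,"rx":0,"ry":0,"rz":0},{"dx":0.156,"dy":-0.581,"dz":0.04,"rx":0,"ry":0,"rz":0},{"dx":0.156,"dy":-0.581,"dz":0.04,"rx":0,"ry":0,"rz":0},{"dx":0.156,"dy":-0.581,"dz":0.04,"rx":0,"ry":0,"rz":0}]'
```

```text
time: 1.9
tool_pos: [0.4034, -0.0995, 0.1933]
tool_rot: [0.0, 1.0, -0.028, 0.001]
contact_force: [1.7, -0.8, -0.1]
gripper_width: 0.0
grasp_force: 0.0
```

```bash
python3 -m inch '[{"dx":0.075,"dy":-0.28,"dz":0.05,"rx":0,"ry":0,"rz":0},{"dx":0.075,"dy":-0.28,"dz":0.05,"rx":0,"ry":0,"rz":0},{"dx":0.075,"dy":-0.28,"dz":0.05,"rx":0,"ry":0,"rz":0},{"dx":0.075,"dy":-0.28,"dz":0.05,"rx":0,"ry":0,"rz":0},{"dx":0.075,"dy":-0.28,"dz":0.05,"rx":0,"ry":0,"rz":0}]'
python3 - <<'E'
from h import *
c=optics.camera_info('wrist'); snap('wrist','w1.png')
s=state(); print(s['time'],s['tool_pos'],s['contact_force'],proj('wrist',[.4785,.1205,.045],c),proj('wrist',s['tool_pos'],c))
E
```

```text
time: 2.4
tool_pos: [0.4757, 0.1219, 0.1527]
tool_rot: [-0.0, 1.0, -0.027, 0.0]
contact_force: [0.5, -0.8, -0.5]
gripper_width: -0.0
grasp_force: 0.0
2.45 [0.47600033 0.12489838 0.15181716] [-3.79991252  0.47289388  1.29034292] [322.79082779 231.59513814] [313.33922013 314.07404835]
```

View pics/w1.png

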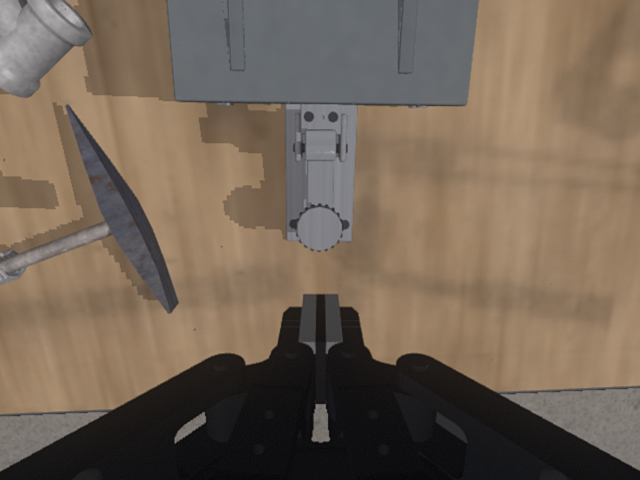

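The wrist view shows the stud head at (320,228), within 4 px of my prediction. The lid's front edge is level in the image, so the tool yaw matches the case. Next I'll descend to z ≈ 0.06 and settle.

```bash
python3 - <<'E'
from h import *
c=optics.camera_info('wrist'); s=state(); print(ray('wrist',320,228,.045,c),s['tool_pos'],s['time'],proj('wrist',s['tool_pos'],c))
E
python3 -m inch '[{"dx":0,"dy":0,"dz":0.05,"rx":0,"ry":0,"rz":0},{"dx":0,"dy":0,"dz":0.1,"rx":0,"ry":0,"rz":0},{"dx":0,"dy":0,"dz":0.1,"rx":0,"ry":0,"rz":0},{"dx":0,"dy":0,"dz":0.1,"rx":0,"ry":0,"rz":0}]'
```

```text
[0.48148837 0.1255251  0.045     ] [0.47600033 0.12489838 0.15181716] 2.45 [321.10336949 315.49705829]
time: 2.85
tool_pos: [0.4752, 0.1188, 0.073]
tool_rot: [0.0, 1.0, -0.028, -0.001]
contact_force: [1.3, -0.2, 0.8]
gripper_width: -0.002
grasp_force: 0.0
```

```bash
python3 -m inch '[{"dx":0.004,"dy":-0.004,"dz":0.011,"rx":0,"ry":0,"rz":0},{"dx":0.004,"dy":-0.004,"dz":0.021,"rx":0,"ry":0,"rz":0},{"dx":0.004,"dy":-0.004,"dz":0.021,"rx":0,"ry":0,"rz":0},{"dx":0.004,"dy":-0.004,"dz":0.022,"rx":0,"ry":0,"rz":0}]'
python3 -m inch '[{"dx":0,"dy":0,"dz":0.001,"rx":0,"ry":0,"rz":0},{"dx":0,"dy":0,"dz":0.002,"rx":0,"ry":0,"rz":0},{"dx":0,"dy":0,"dz":0.003,"rx":0,"ry":0,"rz":0},{"dx":0,"dy":0,"dz":0.004,"rx":0,"ry":0,"rz":0}]'
```

```text
time: 3.25
tool_pos: [0.4792, 0.122, 0.0559]
tool_rot: [-0.0, 1.0, -0.028, 0.0]
contact_force: [0.5, 0.4, 0.1]
gripper_width: 0.001
grasp_force: 0.0
time: 3.65
tool_pos: [0.4789, 0.122, 0.0523]
tool_rot: [-0.0, 1.0, -0.028, 0.0]
contact_force: [-0.6, -0.6, 0.0]
gripper_width: -0.004
grasp_force: 0.0
```

```bash
python3 -m inch '[{"dx":0,"dy":0,"dz":0.001,"rx":0,"ry":0,"rz":0},{"dx":0,"dy":0,"dz":0.002,"rx":0,"ry":0,"rz":0},{"dx":0,"dy":0,"dz":0.003,"rx":0,"ry":0,"rz":0},{"dx":0,"dy":0,"dz":0.003,"rx":0,"ry":0,"rz":0}]'
```

```text
time: 4.05
tool_pos: [0.4788, 0.122, 0.0496]
tool_rot: [0.0, 1.0, -0.028, -0.0]
contact_force: [-0.6, -0.5, -0.7]
gripper_width: 0.0
grasp_force: 0.0
```

```bash
python3 -m inch '[{"dx":0,"dy":0,"dz":0.001,"rx":0,"ry":0,"rz":0},{"dx":0,"dy":0,"dz":0.002,"rx":0,"ry":0,"rz":0},{"dx":0,"dy":0,"dz":0.003,"rx":0,"ry":0,"rz":0},{"dx":0,"dy":0,"dz":0.003,"rx":0,"ry":0,"rz":0}]'
```

```text
time: 4.45
tool_pos: [0.4787, 0.122, 0.0472]
tool_rot: [0.0, 1.0, -0.028, -0.0]
contact_force: [-0.1, 0.1, -0.0]
gripper_width: 0.001
grasp_force: 0.0
```

```bash
python3 -m inch '[{"dx":0,"dy":0,"dz":0.001,"rx":0,"ry":0,"rz":0},{"dx":0,"dy":0,"dz":0.002,"rx":0,"ry":0,"rz":0},{"dx":0,"dy":0,"dz":0.003,"rx":0,"ry":0,"rz":0},{"dx":0,"dy":0,"dz":0.003,"rx":0,"ry":0,"rz":0}]'
```

```text
time: 4.85
tool_pos: [0.4788, 0.122, 0.0448]
tool_rot: [0.0, 1.0, -0.028, -0.0]
contact_force: [-0.1, 0.4, 0.0]
gripper_width: -0.001
grasp_force: 0.0
```

```bash
python3 -m inch '[{"dx":0,"dy":0,"dz":0.001,"rx":0,"ry":0,"rz":0},{"dx":0,"dy":0,"dz":0.002,"rx":0,"ry":0,"rz":0},{"dx":0,"dy":0,"dz":0.003,"rx":0,"ry":0,"rz":0},{"dx":0,"dy":0,"dz":0.003,"rx":0,"ry":0,"rz":0}]'
```

```text
time: 5.25
tool_pos: [0.4787, 0.122, 0.0427]
tool_rot: [0.0, 1.0, -0.028, -0.0]
contact_force: [-2.3, 0.1, 3.2]
gripper_width: 0.0
grasp_force: 1.4
```

```bash
python3 -m inch '[{"dx":0,"dy":0,"dz":0.001,"rx":0,"ry":0,"rz":0},{"dx":0,"dy":0,"dz":0.002,"rx":0,"ry":0,"rz":0},{"dx":0,"dy":0,"dz":0.003,"rx":0,"ry":0,"rz":0},{"dx":0,"dy":0,"dz":0.003,"rx":0,"ry":0,"rz":0}]'
```

```text
time: 5.65
tool_pos: [0.4779, 0.1221, 0.0402]
tool_rot: [0.0, 1.0, -0.028, -0.001]
contact_force: [-6.3, 0.1, 7.6]
gripper_width: -0.001
grasp_force: 3.6
```

```bash
python3 -m inch '[{"dx":0,"dy":0,"dz":0.001,"rx":0,"ry":0,"rz":0},{"dx":0,"dy":0,"dz":0.002,"rx":0,"ry":0,"rz":0},{"dx":0,"dy":0,"dz":0.002,"rx":0,"ry":0,"rz":0}]'
```

```text
time: 5.95
tool_pos: [0.4775, 0.1221, 0.0386]
tool_rot: [0.0, 1.0, -0.028, -0.002]
contact_force: [-7.8, -0.1, 8.3]
gripper_width: 0.004
grasp_force: 4.8
```

```bash
python3 -m inch '[{"dx":-0.001,"dy":0,"dz":0.001,"rx":0,"ry":0,"rz":0},{"dx":-0.002,"dy":0,"dz":0.001,"rx":0,"ry":0,"rz":0},{"dx":-0.003,"dy":0,"dz":0.001,"rx":0,"ry":0,"rz":0}]'
python3 - <<'E'
from h import *
snap('wrist','w2.png')
E
```

```text
time: 6.25
tool_pos: [0.4773, 0.1222, 0.0388]
tool_rot: [-0.0, 1.0, -0.028, 0.001]
contact_force: [-1.2, -0.2, 6.8]
gripper_width: 0.002
grasp_force: 3.2
```

View pics/w2.png

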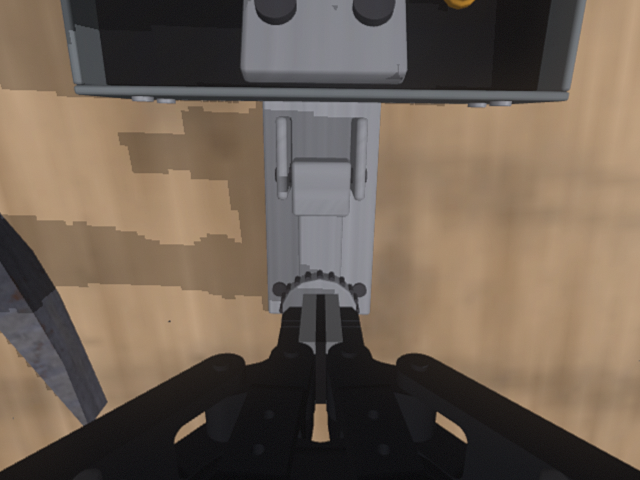

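The lid is released: the dark case interior shows and the tongue plate is near the camera at (325,60). I'll lift off the stud and back away from the lid in -x.

```bash
python3 -m inch '[{"dx":-0.004,"dy":0,"dz":-0.012,"rx":0,"ry":0,"rz":0},{"dx":-0.04,"dy":0,"dz":-0.03,"rx":0,"ry":0,"rz":0},{"dx":-0.09,"dy":0,"dz":-0.05,"rx":0,"ry":0,"rz":0},{"dx":-0.1,"dy":0,"dz":-0.1,"rx":0,"ry":0,"rz":0},{"dx":-0.1,"dy":0,"dz":-0.15,"rx":0,"ry":0,"rz":0}]'
python3 - <<'E'
from h import *
c=optics.camera_info('wrist');R=np.array(c['R']); print('cam',-R.T@c['t'], state()['tool_pos'])
snap('wrist','w3.png')
E
```

```text
time: 6.8
tool_pos: [0.3935, 0.1265, 0.1568]
tool_rot: [0.0, 1.0, -0.027, -0.002]
contact_force: [0.7, -0.6, 0.3]
gripper_width: 0.001
grasp_force: 0.0
cam [0.46892365 0.12266491 0.29769793] [0.3935474  0.12651138 0.15676562]
```

View pics/w3.png

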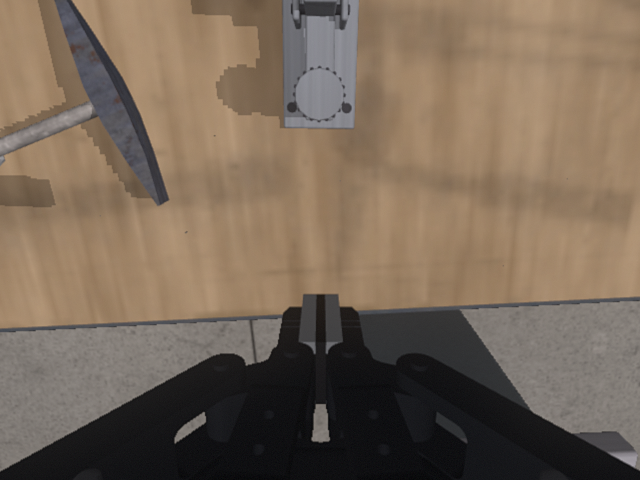

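The lid has cleared out of view, so the catch is free. I'll head to the cup while turning the tool 90°, so the fingers close along the case's x.

```bash
python3 -m inch '[{"dx":0.222,"dy":0.544,"dz":0,"rx":0,"ry":0,"rz":-0.5},{"dx":0.222,"dy":0.544,"dz":0,"rx":0,"ry":0,"rz":-0.5},{"dx":0.222,"dy":0.544,"dz":0,"rx":0,"ry":0,"rz":-0.5},{"dx":0.222,"dy":0.544,"dz":0,"rx":0,"ry":0,"rz":-0.5},{"dx":0.222,"dy":0.544,"dz":0,"rx":0,"ry":0,"rz":-0.5}]' 1
python3 - <<'E'
from h import *
from scipy.spatial.transform import Rotation as R
s=state();q=s['tool_rot'];M=R.from_quat([q[1],q[2],q[3],q[0]]).as_matrix()
print(np.arctan2(M[1,0],M[0,0]),M.T@(np.array([.547,-.318,.15])-s['tool_pos'])/.8)
E
```

```text
time: 7.35
tool_pos: [0.4685, -0.079, 0.1581]
tool_rot: [0.0, 0.955, 0.295, 0.001]
contact_force: [0.4, 1.0, -0.2]
gripper_width: 0.849
grasp_force: 0.0
0.599136602565739 [-0.08748131  0.30202691  0.0103171 ]
```

```bash
python3 -m inch '[{"dx":-0.087,"dy":0.302,"dz":0.01,"rx":0,"ry":0,"rz":-0.6},{"dx":-0.087,"dy":0.302,"dz":0.01,"rx":0,"ry":0,"rz":-0.6},{"dx":-0.087,"dy":0.302,"dz":0.01,"rx":0,"ry":0,"rz":-0.6},{"dx":-0.087,"dy":0.302,"dz":0.01,"rx":0,"ry":0,"rz":-0.6},{"dx":-0.087,"dy":0.302,"dz":0.01,"rx":0,"ry":0,"rz":-0.6}]' 1; python3 -m inch '[{"dx":0,"dy":0,"dz":0,"rx":0,"ry":0,"rz":-0.1},{"dx":0,"dy":0,"dz":0,"rx":0,"ry":0,"rz":-0.1},{"dx":0,"dy":0,"dz":0,"rx":0,"ry":0,"rz":-0.1}]'
python3 - <<'E'
from h import *
from scipy.spatial.transform import Rotation as R
s=state();q=s['tool_rot'];M=R.from_quat([q[1],q[2],q[3],q[0]]).as_matrix()
c=optics.camera_info('wrist');snap('wrist','w4.png')
print(np.arctan2(M[1,0],M[0,0]),s['tool_pos'],proj('wrist',s['tool_pos'],c))
for r in nets.outline_of('wrist','cup_mid')[:2]:
    v,u=np.where(r['pixels']); print(r['confidence'],r['bbox'],u.min(),u.max(),v.min(),v.max())
print(proj('wrist',[.547,-.318,0],c),proj('wrist',[.547,-.318,.042],c))
E
```

```text
time: 7.85
tool_pos: [0.5445, -0.3143, 0.1498]
tool_rot: [0.0, 0.784, 0.621, 0.0]
contact_force: [0.2, -0.2, 0.8]
gripper_width: 0.997
grasp_force: 0.0
time: 8.15
tool_pos: [0.5439, -0.3117, 0.1498]
tool_rot: [-0.0, 0.738, 0.675, 0.0]
contact_force: [0.2, 0.2, 0.3]
gripper_width: 1.003
grasp_force: 0.0
1.4815089561160826 [ 0.5439446  -0.31173092  0.14977246] [321.71802825 317.19191579]
0.93 [325.0, 235.2, 28.7, 41.3] 309 339 214 256
[325.82851764 228.36860897] [326.68020715 245.79528823]
```

View pics/w4.png

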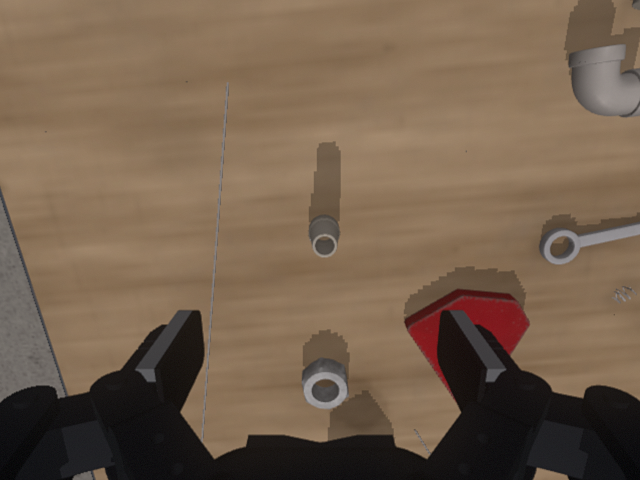

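The wrist view shows the cup's top rim centred at (324,244), with the red tool from (405,320) to (528,320) and the nut at (325,385). I'll work out the clearances.

Run:
```python
from h import *
from scipy.spatial.transform import Rotation as R
s=state();q=s['tool_rot'];M=R.from_quat([q[1],q[2],q[3],q[0]]).as_matrix()
C=ray('wrist',324,244,.042); print('cup',C,ray('wrist',324,228,0.002))
for p in [(405,320),(462,291),(525,300),(450,385)]: print(ray('wrist',*p,.02).round(3))
print('nut',ray('wrist',325,385,.019).round(3), s['tool_pos'],M.T@(np.array([C[0],C[1],.1])-s['tool_pos'])/.8)
```

```text
cup [ 0.54554893 -0.31627752  0.042     ] [ 0.54589136 -0.31668831  0.002     ]
[ 0.601 -0.389  0.02 ]
[ 0.643 -0.369  0.02 ]
[ 0.69 -0.38  0.02]
[ 0.635 -0.45   0.02 ]
nut [ 0.536 -0.442  0.019] [ 0.54404076 -0.31119917  0.15024151] [-0.00615685  0.00241717  0.06280269]
```

```bash
python3 -m inch '[{"dx":-0.0064,"dy":0.0024,"dz":0.03,"rx":0,"ry":0,"rz":-0.023},{"dx":-0.0064,"dy":0.0024,"dz":0.08,"rx":0,"ry":0,"rz":-0.023},{"dx":-0.0064,"dy":0.0024,"dz":0.13,"rx":0,"ry":0,"rz":-0.023},{"dx":-0.0064,"dy":0.0024,"dz":0.159,"rx":0,"ry":0,"rz":-0.023},{"dx":-0.0064,"dy":0.0024,"dz":0.159,"rx":0,"ry":0,"rz":-0.023}]' 1; python3 -m inch '[{"dx":0,"dy":0,"dz":0,"rx":0,"ry":0,"rz":0},{"dx":0,"dy":0,"dz":0,"rx":0,"ry":0,"rz":0},{"dx":0,"dy":0,"dz":0,"rx":0,"ry":0,"rz":0},{"dx":0,"dy":0,"dz":0,"rx":0,"ry":0,"rz":0},{"dx":0,"dy":0,"dz":0,"rx":0,"ry":0,"rz":0}]' -1;  python3 -m inch '[{"dx":0,"dy":0,"dz":0,"rx":0,"ry":0,"rz":0},{"dx":0,"dy":0,"dz":0,"rx":0,"ry":0,"rz":0},{"dx":0,"dy":0,"dz":0,"rx":0,"ry":0,"rz":0}]' -1
```

```text
time: 8.75
tool_pos: [0.5426, -0.3142, 0.0185]
tool_rot: [-0.004, 0.725, 0.689, -0.001]
contact_force: [0.4, -0.1, -0.4]
gripper_width: 0.999
grasp_force: 0.0
time: 9.25
tool_pos: [0.5463, -0.3181, 0.0245]
tool_rot: [0.001, 0.725, 0.689, 0.0]
contact_force: [-0.0, 0.0, 2.3]
gripper_width: 0.184
grasp_force: 58.3
time: 9.55
tool_pos: [0.5463, -0.3181, 0.0244]
tool_rot: [0.001, 0.725, 0.688, 0.0]
contact_force: [-1.1, -0.5, 6.1]
gripper_width: 0.189
grasp_force: 58.7
```

```bash
python3 -m inch '[{"dx":0,"dy":0,"dz":-0.02,"rx":0,"ry":0,"rz":0},{"dx":0,"dy":0,"dz":-0.06,"rx":0,"ry":0,"rz":0},{"dx":0,"dy":0,"dz":-0.12,"rx":0,"ry":0,"rz":0},{"dx":0.02,"dy":0,"dz":-0.17,"rx":0,"ry":0,"rz":0},{"dx":0.06,"dy":0.01,"dz":-0.19,"rx":0,"ry":0,"rz":0}]'; python3 -m inch '[{"dx":0.1,"dy":0.02,"dz":0,"rx":0,"ry":0,"rz":0},{"dx":0.15,"dy":0.04,"dz":0,"rx":0,"ry":0,"rz":0},{"dx":0.2,"dy":0.06,"dz":0,"rx":0,"ry":0,"rz":0},{"dx":0.26,"dy":0.068,"dz":0,"rx":0,"ry":0,"rz":0},{"dx":0.3,"dy":0.068,"dz":0,"rx":0,"ry":0,"rz":0}]'; python3 -m inch '[{"dx":0.05,"dy":0,"dz":0,"rx":0,"ry":0,"rz":0},{"dx":0.1,"dy":0,"dz":0,"rx":0,"ry":0,"rz":0},{"dx":0.13,"dy":0,"dz":0,"rx":0,"ry":0,"rz":0},{"dx":0.13,"dy":0,"dz":0,"rx":0,"ry":0,"rz":0},{"dx":0.13,"dy":0,"dz":0,"rx":0,"ry":0,"rz":0}]'
python3 - <<'E'
from h import *
from scipy.spatial.transform import Rotation as R
s=state();q=s['tool_rot'];M=R.from_quat([q[1],q[2],q[3],q[0]]).as_matrix()
c=optics.camera_info('wrist');snap('wrist','w5.png')
print(np.arctan2(M[1,0],M[0,0]),s['tool_pos'],s['grasp_force'],s['gripper_width'])
print(proj('wrist',[.628,.1407,.03],c),proj('wrist',[.628,.1407,.012],c))
E
```

```text
time: 10.05
tool_pos: [0.5577, -0.2723, 0.1817]
tool_rot: [0.005, 0.726, 0.687, 0.001]
contact_force: [0.6, -0.3, 0.4]
gripper_width: 0.185
grasp_force: 58.6
time: 10.55
tool_pos: [0.6234, -0.0309, 0.1758]
tool_rot: [0.0, 0.725, 0.689, 0.0]
contact_force: [0.1, -0.1, -0.6]
gripper_width: 0.178
grasp_force: 58.6
time: 11.05
tool_pos: [0.6281, 0.0711, 0.1753]
tool_rot: [0.0, 0.725, 0.689, -0.0]
contact_force: [-1.2, 0.8, -0.4]
gripper_width: 0.182
grasp_force: 58.6
1.5200524454955051 [0.62809233 0.07106005 0.17530822] 58.57537258692901 0.1824912042345458
[315.55621388 123.78832976] [315.81987906 123.22734478]
```

View pics/w5.png

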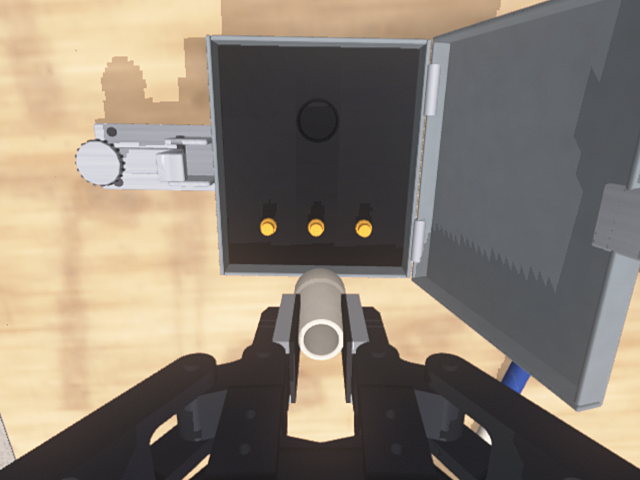

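The lid stands fully open. The socket ring shows at about (318,120), and the cup is held with its top rim centred at about (321,340). Next I'll refine both circles.

Run:
```python
from h import *
im=cv2.cvtColor(cv2.imread('pics/w5.png'),6); g=im[85:160,270:370].astype(float)
g=np.clip((g-g.min())/(np.percentile(g,98)-g.min())*255,0,255).astype(np.uint8)
H=cv2.HoughCircles(cv2.resize(g,None,fx=4,fy=4,interpolation=2),3,1,50,param1=80,param2=15,minRadius=60,maxRadius=100)
print(None if H is None else (H[0][:3]/4+[270,85,0]))
t=cv2.resize(g,None,fx=4,fy=4,interpolation=2)
k=cv2.resize(cv2.imread('pics/w5.png')[260:370,270:370],None,fx=4,fy=4,interpolation=2)
cv2.imwrite('pics/c5.png',np.hstack([np.vstack([cv2.cvtColor(t,8),np.zeros((140,400,3),np.uint8)]),k]))
s=state();print(s['tool_pos'],s['time'])
print('rim',ray('wrist',321,340,s['tool_pos'][2]+.0176))
```

```text
[[318.875      120.125       20.72500038]
 [356.875      124.875       21.45000076]]
[0.62817318 0.07032348 0.17524518] 11.1
rim [0.62789369 0.0709931  0.19284518]
```

View pics/c5.png

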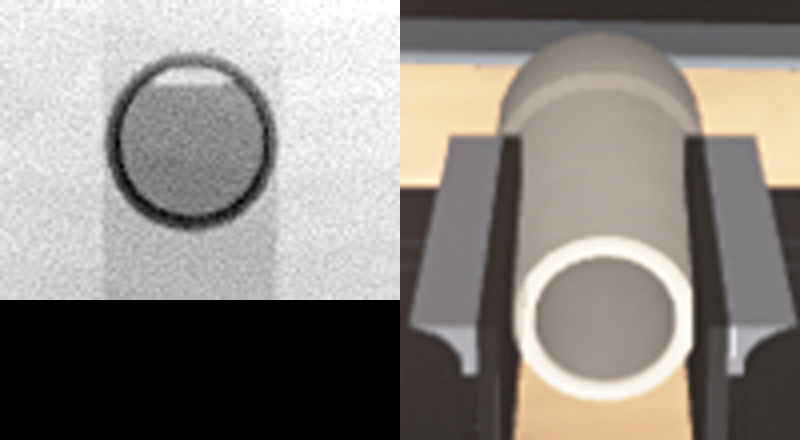

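The left crop puts the socket rim centre at (318.0,120.5). The right crop puts the cup's rim at (321,339.5) and the far edge of its base at (320,268.8).

Run:
```python
from h import *
from scipy.spatial.transform import Rotation as R
s=state();q=s['tool_rot'];M=R.from_quat([q[1],q[2],q[3],q[0]]).as_matrix();T=np.array(s['tool_pos'])
S=ray('wrist',318,120.5,.03);S2=ray('wrist',318.9,120.1,.03); cup=ray('wrist',321,339.5,T[2]+.0176)
base=ray('wrist',320,268.75,T[2]-.0244)-M[:,0]*.0115
print('S',S,S2,'cup',cup,'base',base,T)
d=S-base;d[2]=0; d2=S-cup;d2[2]=0; print(M.T@d/.8,M.T@d2/.8,M.T@(S-T)/.8)
```

```text
S [0.62992505 0.14204253 0.03      ] [0.63055274 0.14227163 0.03      ] cup [0.62790402 0.0711905  0.19284518] base [0.62747739 0.06960767 0.15085017] [0.62817318 0.07032348 0.17524518]
[ 9.05802590e-02 -1.64734211e-03 -3.96966356e-05] [ 8.85767026e-02 -2.07715788e-03 -3.89200934e-05] [ 0.08972038 -0.00250896  0.18151698]
```

```bash
python3 -m inch '[{"dx":0.045,"dy":-0.001,"dz":0,"rx":0,"ry":0,"rz":0},{"dx":0.0897,"dy":-0.002,"dz":0.02,"rx":0,"ry":0,"rz":0},{"dx":0.0897,"dy":-0.002,"dz":0.07,"rx":0,"ry":0,"rz":0},{"dx":0.0897,"dy":-0.002,"dz":0.12,"rx":0,"ry":0,"rz":0},{"dx":0.0897,"dy":-0.002,"dz":0.132,"rx":0,"ry":0,"rz":0}]'; python3 -m inch '[{"dx":0,"dy":0,"dz":0,"rx":0,"ry":0,"rz":0},{"dx":0,"dy":0,"dz":0,"rx":0,"ry":0,"rz":0}]'
python3 - <<'E'
from h import *
im=snap('wrist','w6.png');s=state();T=s['tool_pos'];print(T,T[2]-.0244)
c=cv2.resize(im[200:380,230:410,::-1],None,fx=3,fy=3,interpolation=2);c=np.clip(255*(c/255.)**.45,0,255).astype(np.uint8)
cv2.imwrite('pics/c6.png',c)
print('pred socket outline pts',[proj('wrist',[.6300+.0133*np.cos(a),.1421+.0133*np.sin(a),.03]).round(1).tolist() for a in (0,np.pi/2,np.pi)])
E
```

```text
time: 11.6
tool_pos: [0.6266, 0.1409, 0.0636]
tool_rot: [-0.003, 0.726, 0.688, -0.004]
contact_force: [-0.1, -0.6, -1.0]
gripper_width: 0.187
grasp_force: 58.6
time: 11.8
tool_pos: [0.6318, 0.1418, 0.0714]
tool_rot: [0.001, 0.726, 0.688, 0.001]
contact_force: [0.1, -0.2, -0.5]
gripper_width: 0.182
grasp_force: 58.6
[0.63239318 0.1420675  0.07227168] 0.04787167827896108
pred socket outline pts [[343.2, 274.7], [314.6, 250.5], [289.1, 277.5]]
```

View pics/c6.png

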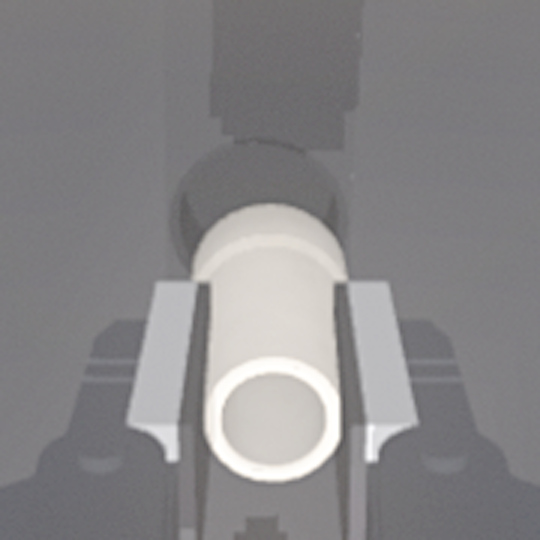

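Run:
```python
from h import *
from scipy.spatial.transform import Rotation as R
optics.grab_frame('wrist')
s=state();q=s['tool_rot'];M=R.from_quat([q[1],q[2],q[3],q[0]]).as_matrix();T=np.array(s['tool_pos'])
print(T,M[:,2])
a=ray('wrist',317.3,246.7,.03)-M[:,0]*.0143
b=ray('wrist',319.4,268.3,T[2]-.0244)-M[:,0]*.0115
print('sock',a,'base',b,'need',M.T@(a-b))
```

```text
[0.6324831  0.14222388 0.07250077] [ 4.89677695e-03  5.25668976e-04 -9.99987873e-01]
sock [0.6307988  0.14305187 0.02998881] base [0.6316773  0.14174987 0.04809177] need [ 0.00123975 -0.00103388  0.01809913]
```

```bash
python3 -m inch '[{"dx":0.0011,"dy":-0.0016,"dz":0,"rx":0,"ry":0,"rz":0},{"dx":0.0011,"dy":-0.0016,"dz":0.005,"rx":0,"ry":0,"rz":0},{"dx":0.0011,"dy":-0.0016,"dz":0.01,"rx":0,"ry":0,"rz":0},{"dx":0.0011,"dy":-0.0016,"dz":0.015,"rx":0,"ry":0,"rz":0},{"dx":0.0011,"dy":-0.0016,"dz":0.018,"rx":0,"ry":0,"rz":0}]'; python3 -m inch '[{"dx":0,"dy":0,"dz":0.001,"rx":0,"ry":0,"rz":0},{"dx":0,"dy":0,"dz":0.003,"rx":0,"ry":0,"rz":0},{"dx":0,"dy":0,"dz":0.005,"rx":0,"ry":0,"rz":0},{"dx":0,"dy":0,"dz":0.006,"rx":0,"ry":0,"rz":0},{"dx":0,"dy":0,"dz":0.006,"rx":0,"ry":0,"rz":0}]'
```

```text
time: 12.4
tool_pos: [0.6286, 0.1435, 0.054]
tool_rot: [-0.0, 0.725, 0.689, -0.0]
contact_force: [0.2, 1.0, -0.2]
gripper_width: 0.184
grasp_force: 58.6
time: 12.9
tool_pos: [0.629, 0.1435, 0.05]
tool_rot: [-0.0, 0.725, 0.689, -0.0]
contact_force: [0.5, -0.5, 1.0]
gripper_width: 0.186
grasp_force: 58.6
```

```bash
python3 -m inch '[{"dx":0,"dy":0.0007,"dz":0.001,"rx":0,"ry":0,"rz":0},{"dx":0,"dy":0.0012,"dz":0.002,"rx":0,"ry":0,"rz":0},{"dx":0,"dy":0.0012,"dz":0.003,"rx":0,"ry":0,"rz":0},{"dx":0,"dy":0.0012,"dz":0.004,"rx":0,"ry":0,"rz":0},{"dx":0,"dy":0.0012,"dz":0.004,"rx":0,"ry":0,"rz":0}]'; python3 -m inch '[{"dx":0,"dy":0,"dz":0.001,"rx":0,"ry":0,"rz":0},{"dx":0,"dy":0,"dz":0.002,"rx":0,"ry":0,"rz":0},{"dx":0,"dy":0,"dz":0.003,"rx":0,"ry":0,"rz":0},{"dx":0,"dy":0,"dz":0.004,"rx":0,"ry":0,"rz":0},{"dx":0,"dy":0,"dz":0.004,"rx":0,"ry":0,"rz":0}]'
```

```text
time: 13.4
tool_pos: [0.6299, 0.1434, 0.0467]
tool_rot: [-0.0, 0.725, 0.689, -0.0]
contact_force: [0.8, 0.1, 0.0]
gripper_width: 0.184
grasp_force: 58.6
time: 13.9
tool_pos: [0.6299, 0.1434, 0.0435]
tool_rot: [-0.0, 0.725, 0.689, -0.0]
contact_force: [1.3, 0.2, 0.3]
gripper_width: 0.185
grasp_force: 58.6
```

```bash
python3 -m inch '[{"dx":0,"dy":0.0005,"dz":0.001,"rx":0,"ry":0,"rz":0},{"dx":0,"dy":0.0005,"dz":0.002,"rx":0,"ry":0,"rz":0},{"dx":0,"dy":0.0005,"dz":0.003,"rx":0,"ry":0,"rz":0},{"dx":0,"dy":0.0005,"dz":0.004,"rx":0,"ry":0,"rz":0},{"dx":0,"dy":0.0005,"dz":0.005,"rx":0,"ry":0,"rz":0}]'
```

```text
time: 14.4
tool_pos: [0.6304, 0.1434, 0.0396]
tool_rot: [-0.0, 0.725, 0.689, -0.0]
contact_force: [0.4, -0.4, -0.2]
gripper_width: 0.181
grasp_force: 58.6
```

```bash
python3 -m inch '[{"dx":0,"dy":0,"dz":0.0005,"rx":0,"ry":0,"rz":0},{"dx":0,"dy":0,"dz":0.001,"rx":0,"ry":0,"rz":0},{"dx":0,"dy":0,"dz":0.0015,"rx":0,"ry":0,"rz":0},{"dx":0,"dy":0,"dz":0.002,"rx":0,"ry":0,"rz":0},{"dx":0,"dy":0,"dz":0.002,"rx":0,"ry":0,"rz":0}]'
```

```text
time: 14.9
tool_pos: [0.6304, 0.1434, 0.038]
tool_rot: [-0.0, 0.725, 0.689, -0.0]
contact_force: [-0.8, -0.0, -0.5]
gripper_width: 0.185
grasp_force: 58.6
```

```bash
python3 -m inch '[{"dx":0,"dy":0,"dz":0.0005,"rx":0,"ry":0,"rz":0},{"dx":0,"dy":0,"dz":0.001,"rx":0,"ry":0,"rz":0},{"dx":0,"dy":0,"dz":0.0015,"rx":0,"ry":0,"rz":0},{"dx":0,"dy":0,"dz":0.0015,"rx":0,"ry":0,"rz":0},{"dx":0,"dy":0,"dz":0.0015,"rx":0,"ry":0,"rz":0}]'
```

```text
time: 15.4
tool_pos: [0.6305, 0.1435, 0.0369]
tool_rot: [-0.0, 0.725, 0.689, 0.0]
contact_force: [-0.7, -0.5, -1.0]
gripper_width: 0.183
grasp_force: 58.6
```

```bash
python3 -m inch '[{"dx":0,"dy":0,"dz":0.0005,"rx":0,"ry":0,"rz":0},{"dx":0,"dy":0,"dz":0.001,"rx":0,"ry":0,"rz":0},{"dx":0,"dy":0,"dz":0.001,"rx":0,"ry":0,"rz":0}]'
```

```text
time: 15.7
tool_pos: [0.6306, 0.1435, 0.0365]
tool_rot: [0.0, 0.725, 0.689, 0.0]
contact_force: [-1.6, 0.0, 2.6]
gripper_width: 0.181
grasp_force: 59.0
```

Force shows at the predicted seated height (0.0365), so the cup is on the socket's bottom. I'll release it and rise.

```bash
python3 -m inch '[{"dx":0,"dy":0,"dz":0,"rx":0,"ry":0,"rz":0},{"dx":0,"dy":0,"dz":0,"rx":0,"ry":0,"rz":0},{"dx":0,"dy":0,"dz":0,"rx":0,"ry":0,"rz":0},{"dx":0,"dy":0,"dz":0,"rx":0,"ry":0,"rz":0},{"dx":0,"dy":0,"dz":0,"rx":0,"ry":0,"rz":0}]' 0.1; python3 -m inch '[{"dx":0,"dy":0,"dz":-0.01,"rx":0,"ry":0,"rz":0},{"dx":0,"dy":0,"dz":-0.03,"rx":0,"ry":0,"rz":0},{"dx":0,"dy":0,"dz":-0.06,"rx":0,"ry":0,"rz":0},{"dx":0,"dy":0,"dz":-0.11,"rx":0,"ry":0,"rz":0},{"dx":-0.03,"dy":0,"dz":-0.16,"rx":0,"ry":0,"rz":0}]'; python3 -m inch '[{"dx":-0.05,"dy":0,"dz":0,"rx":0,"ry":0,"rz":0},{"dx":-0.06,"dy":0,"dz":0,"rx":0,"ry":0,"rz":0},{"dx":-0.06,"dy":0,"dz":0,"rx":0,"ry":0,"rz":0},{"dx":-0.06,"dy":0,"dz":0,"rx":0,"ry":0,"rz":0}]'
python3 - <<'E'
from h import *
snap('wrist','w7.png');print(proj('wrist',[.63,.142,.054]),proj('wrist',[.63,.142,.03]))
E
```

```text
time: 16.2
tool_pos: [0.6304, 0.1434, 0.036]
tool_rot: [-0.0, 0.725, 0.689, -0.0]
contact_force: [-0.2, -0.1, 0.2]
gripper_width: 0.548
grasp_force: 0.0
time: 16.7
tool_pos: [0.629, 0.1211, 0.1665]
tool_rot: [-0.0, 0.724, 0.69, 0.001]
contact_force: [0.8, -0.3, 0.7]
gripper_width: 0.55
grasp_force: 0.0
time: 17.1
tool_pos: [0.6264, 0.072, 0.1639]
tool_rot: [-0.0, 0.725, 0.688, -0.0]
contact_force: [0.1, -0.0, -0.1]
gripper_width: 0.549
grasp_force: 0.0
[321.46431413 125.06557269] [321.39253866 124.16143342]
```

View pics/w7.png

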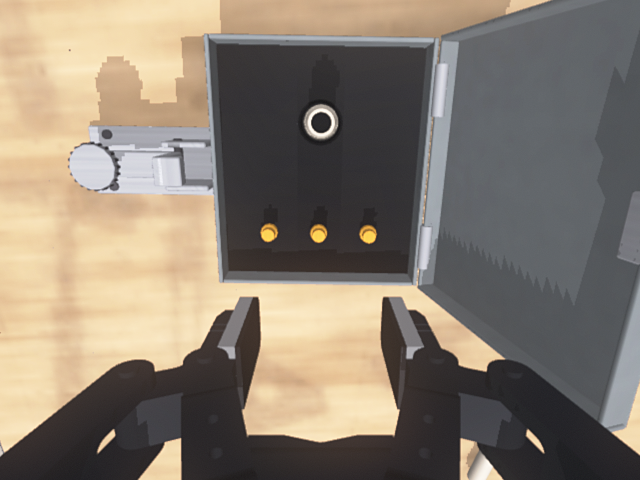

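The cup stands upright in the socket with its rim at (321,122). The collets are undisturbed, the lid is open and the arm is clear of everything.

```bash
python3 -c "
from plant import ticket; print(ticket.job_done())"
```

```text
the job is handed in; nothing more can be done
None
```

The job is handed in: the case is open with its lid fully up, the gas cup stands upright at the bottom of the socket, and the arm touched none of the other loose parts, at about 17 s on the robot's clock.

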